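# Load the jar shaker and set its gated speed lever

## Robot

A 6-joint arm with a two-finger parallel gripper is mounted at the origin on a cart in front of the work surface, level with it; the furniture and walls round the work are solid. World frame = base frame: x ahead of the robot, y to its left, z up, the work surface at z = 0. Lengths are in m, angles in degrees, forces in N, time in s.
With the tool pointing down it reaches from about 0.4 to 0.825 m from the base axis. Payload 7 kg.
Tool frame: the origin (TCP) lies midway between the tips of the shut fingers; the grasp point (between the pads) lies 19 mm behind it; z points along the fingers, y is the line along which they close (so a half turn about z gives the same grasp; the last joint's range is limited). The gripper opens to 88 mm and grips with 3 to 60 N. Pads are 19 mm wide; open, the fingers measure 130 mm over their backs; the gripper's body (78 mm by 193 mm) begins 47 mm behind the grasp point.
Start: joints at [91.392, 20.546, 0.682, 0, -70.136, -16.507], TCP at [0.176, 0.652, 0.227] pointing down, gripper open.
Joint ranges: [-176.03, 176.03], [-82.01, 121.73], [-58.28, 71.71], [-173.87, 95.51], [-174.79, -0.11], [-173.66, 173.66]. Speed limits (degrees/s): [136.94, 136.94, 172.46, 180, 180, 180].

## Interface

Orientations are given as [roll, pitch, yaw] about the fixed x, y, z axes, in that order (R = Rz(yaw) Ry(pitch) Rx(roll)).
In Python, from plant import ctrl gives the robot as it stands. The module is installed in compiled form; this text tells all that it offers.
- The arm moves only by the tool play_rows, never from a script. Its argument "commands" is a list that holds one entry, the list of rows, each a list of 7 numbers: the turn, a rotation vector about the tool's x, y, z in rad, then the shift along the tool's x, y, z in cm, then the finger opening in cm, from 0 to 8.76. In form: [[[ax, ay, az, x, y, z, grip], ...]]. A call has 1 to 8 rows; each row is the pose to reach, as a shift and turn from the pose commanded when the call began, along the tool's axes at that moment; what a row does not reach only later rows make up. A row lasts 1/12 s, in which the tool goes at most 41.7 mm and 7.16 degrees, less where a joint would pass 70% of its speed; a pose out of reach is approached as far as the arm can. A call with a gripper value outside its range is refused whole. The fingers move at their own pace and stop on an object; the grip force is fixed at half the most. Time passes only in rows, so rows that repeat a pose let the fingers close. It gives the time, the measured TCP pose, the force, the opening and the grip force at its end, in the units of the state.
- ctrl.get_obs(): the state, without advancing time (a new reading comes with each control period).
- ctrl.snapshot(name): name is "scene" or "side" or "wrist"; returns a dict with "color" (480x640x3 uint8, red, green, blue), "camera_matrix" (3x3 intrinsics, pixels), "origin" and "rotation" of the camera in the world; the wrist camera has in their place "hand_eye" (4x4, takes a point from camera to tool coordinates, whose origin is the TCP and whose axes are the flange's). Camera axes: x right, y down, z forward; pixel columns grow to the right and rows downward; lengths in m; the calibration is good to about 2 mm. A picture is of the moment at which its call begins: read the wrist's pose just before it. There is no depth.
- ctrl.close_job(): hands the job in; it is judged then, once.
Trained networks look in a picture, given as the dict that the camera call returned (one of the last four; its "shot" number tells which), for a name from the list of things; names that differ only in an ending like _2 or _b are one class to them, and where a whole thing is asked for, a point or a joint stands for the part that bears it (a point fixed in the world has none). Each returns a list of dicts, best first, with "conf" (0 to 1); they miss things now and then, are a little off and sometimes report something else, mostly with a low value. They report only what shows in the picture. A call takes as long as a camera call. They do not tell look-alikes from the thing itself.
- ctrl.find_in(picture, name): "bbox" ([left, top, width, height] in pixels, round what is visible of it).
The state is a dict: "clock": time; "joint_pos": joint angles; "qvel": joint speeds; "tau": joint torques, N m; "tool_pos": TCP position; "orientation": TCP orientation; "force": force on the tool from outside, world axes, zero at the start; "moment": the same for the moment, N m; "opening": finger opening in m; "gripper_force": force on a finger pad.
Only numpy, scipy, OpenCV 4.12 (cv2) and the standard library are available. Lean on these libraries where they do the work, as an engineer would, in place of code of your own. Each camera call takes 0.05 s, during which the arm holds its last target. There are 200 camera calls.

## Task

Stand the red-capped spice jar from the worktop upright in the round cup of the white jar shaker and let go of it while the speed lever is still in its off slot (the end slot farthest from the cup). Then work the lever along the whole zigzag gate, round every bend, to the last slot, the one nearest the cup, and bring it fully home in that slot, towards the robot. Leave the salt mill, the tin and the lemon standing where they are.

Things in the scene. Friction and masses are not known exactly. Their poses are not given: they have to be found in the camera images.
- jar: Spice jar: clear round jar with a red cap, 45 mm in diameter and 106 mm tall, 0.11 kg, standing loose on the worktop. Origin at the centre of its underside, z axis up through the cap. The body is 42 mm in diameter up to 85 mm, the cap 45 mm.
- shaker: Jar shaker, a white appliance 96 x 280 mm, fixed to the worktop, turned up to 0.2 rad. Origin: centre of its underside; x away from the robot, y to the left along its length, z up. Right part (y -135 to -5 mm): housing 86 mm high, on it a steel gate plate (top at 94 mm). Left part (y to 140 mm): low shelf 23 mm high with the cup. All points on it but the knob share its axes.
- cup_floor (a point): Centre of the cup's inner floor, where the jar is to stand; shaker frame (0, 85, 26) mm. The cup is open upward, inner radius 27 mm at the floor and 29 mm at the rim, wall 4 mm, rim 10 mm above this floor.
- gate_centre (a point): Centre of the gate plate's top; shaker frame (0, -70, 94) mm. The gate is one square-wave slot 12 mm wide in an 8 mm plate. Centre lines from here: four legs along x, from x = -12 to +12 mm, at y = -30, -10, 10 and 30 mm (legs 1 to 4). Legs 1-2 and 3-4 are joined by straight cross slots at x = +12 (far side), legs 2-3 at x = -12 (near side).
- off_slot (a point): Near end of leg 1 of the gate, the end farthest from the cup: gate centre + (-12, -30) mm, at mid-thickness of the plate. Off is the near half of leg 1; the lever starts there.
- last_slot (a point): Near end of leg 4 of the gate, the end nearest the cup: gate centre + (-12, 30) mm, at mid-thickness of the plate. The lever's shaft must come to rest here. Three tiny raised dots lie beside it on the plate.
- lever_pivot (a point): The point about which the speed lever swings to all sides: shaker frame (0, -70, 8) mm, inside the housing, 82 mm below the middle of the gate plate's thickness.
- lever_knob (a point): Centre of the black ball knob, 28 mm in diameter, on the speed lever: a straight 8 mm steel shaft through the gate, stopped by its walls (2 mm play each side). It swings about the pivot, 142 mm below the knob along the shaft, so the knob moves 1.7 times as far as the shaft in the gate, 140 to 150 mm above the worktop. It needs about 1 N and stays where left; no spring, no detent.
- mill: Salt mill, grey top and clear body, 44 mm in diameter and 90 mm tall, loose, a bystander. Origin at the centre of its underside.
- tin: Food tin, 58 mm in diameter and 72 mm tall, loose, a bystander. Origin at the centre of its underside.
- lemon: Lemon, 76 x 56 x 56 mm, loose, a bystander. Origin at the centre of its underside.
Things that resemble listed ones, but are neither listed nor needed, are in the scene too. Leave any blue, purple or turquoise look-alike of the jar alone.

How it is judged (in metres and radians):
On the way, in this order (a step that is already met when the one before it is completed fails the run):
1. the jar stands upright in the cup, let go, and the lever has not left leg 1 of the gate (horizontal distance between jar and cup_floor below 0.01 m and z of jar in the frame of cup_floor below 0.006 m and angle between jar's own z axis and vertical below 0.12 rad and contact force between the fingers and jar below 0.1 N and y of lever_knob in the frame of gate_centre below -0.035 m), for 0.2 s.
2. the lever goes through the near bend in the middle of the gate, between legs 2 and 3 (y of lever_knob in the frame of gate_centre between -0.022 and 0.022 m and x of lever_knob in the frame of gate_centre below -0.008 m), for 0.02 s.
3. the lever comes to the near end of the last slot (y of lever_knob in the frame of gate_centre above 0.04 m and x of lever_knob in the frame of gate_centre below -0.012 m), for 0.1 s.
At the end, for the whole second after the job is handed in: The jar is released and at rest, upright (0.12 rad), within 10 mm of the cup's centre and less than 6 mm above its floor; the knob's centre is over 40 mm left and over 12 mm near of the gate's centre (shaker axes): the lever is home in the last slot (all of step 3 and horizontal distance between jar and cup_floor below 0.01 m and z of jar in the frame of cup_floor below 0.006 m and angle between jar's own z axis and vertical below 0.12 rad and linear speed of jar below 0.02 m/s and contact force between the fingers and jar below 0.1 N); the robot touches nothing.
It fails at once if the mill is moved by more than 40 mm or tipped over (distance of mill from where it was at the start of the episode above 0.04 m or angle between mill's own z axis and vertical above 0.6 rad).
It fails at once if the tin is moved by more than 40 mm or tipped over (distance of tin from where it was at the start of the episode above 0.04 m or angle between tin's own z axis and vertical above 0.6 rad).
It fails at once if the lemon is moved by more than 40 mm (distance of lemon from where it was at the start of the episode above 0.04 m).
It also fails if it takes over 64 s, if anything falls off the work surface, if the arm or the gripper's body presses on something with over 40 N, if the wrist force passes 120 N, or if a joint passes its speed limit or range.

## Working session

There is one attempt and no reset: what is moved stays moved. The work goes in short steps, Python scripts to look and compute and a tool call to move; the robot and the scene stay as the last step left them, time stands still between calls to the robot, and variables do not carry over. Pictures are saved under pics/ and viewed, at most 10 in all, crops included, and the job is handed in when it is done.

Besides the shell and the picture viewer there is one more tool, called after "Request:" by a JSON object that holds its "api" and its "payload", one argument or row to a line. play_rows: Moves the arm, as the interface text tells. Its arguments: {"type":"object","properties":{"commands":{"type":"array","items":{"type":"array","items":{"type":"array","items":{"type":"number"}}}}},"required":["commands"]}

```bash
mkdir -p pics; cat > h.py <<'E'
import numpy as np, cv2, json
from plant import ctrl
from scipy.spatial.transform import Rotation as R
def save(s,n): cv2.imwrite('pics/'+n,cv2.cvtColor(s['color'],cv2.COLOR_RGB2BGR))
def cam(s,obs=None):
    K=np.array(s['camera_matrix'])
    if 'hand_eye' in s:
        H=np.array(s['hand_eye']); Rt=R.from_euler('xyz',obs['orientation'],degrees=True).as_matrix()
        return K,np.array(obs['tool_pos'])+Rt@H[:3,3],Rt@H[:3,:3]
    return K,np.array(s['origin']),np.array(s['rotation'])
def atz(c,u,v,z):
    K,o,r=c; d=r@np.linalg.solve(K,[u,v,1]); return o+d*(z-o[2])/d[2]
def proj(c,p):
    K,o,r=c; q=K@(r.T@(np.array(p)-o)); return q[:2]/q[2]
E
python3 - <<'E'
from h import *
o=ctrl.get_obs(); print({k:np.round(v,3).tolist() for k,v in o.items()})
for n in ['scene','side']:
    s=ctrl.snapshot(n); save(s,n+'1.png'); c=cam(s); print(n,c[1].round(3),c[2].round(2).tolist())
    for t in ['jar','shaker','lever_knob','mill','tin','lemon']:
        print(t,[(np.round(d['bbox']).tolist(),round(d['conf'],2)) for d in ctrl.find_in(s,t)][:5])
E
```

```text
{'clock': 0.0, 'joint_pos': [91.392, 20.593, 0.636, -0.021, -70.134, -16.507], 'qvel': [-0.074, -0.045, 0.015, 0.008, 0.032, 0.036], 'tau': [0.0, -58.271, 29.308, 6.998, 0.007, -0.0], 'tool_pos': [0.176, 0.651, 0.226], 'orientation': [179.907, -0.007, -15.121], 'force': [-0.778, -0.157, -0.173], 'moment': [-0.03, -0.017, -0.021], 'gripper_force': 0.0, 'opening': 0.088}
scene [-0.515 -0.459  1.3  ] [-138.77, -0.27, -63.18]
jar [([200.0, 224.0, 23.0, 35.0], 0.91), ([230.0, 204.0, 22.0, 38.0], 0.9), ([290.0, 183.0, 16.0, 35.0], 0.87), ([255.0, 190.0, 21.0, 38.0], 0.71), ([304.0, 231.0, 92.0, 60.0], 0.7)]
shaker [([302.0, 230.0, 97.0, 65.0], 0.88)]
lever_knob [([381.0, 245.0, 10.0, 14.0], 0.42)]
mill [([212.0, 198.0, 17.0, 26.0], 0.87)]
tin [([272.0, 223.0, 22.0, 30.0], 0.94)]
lemon [([452.0, 299.0, 22.0, 21.0], 0.8)]
side [ 0.355 -0.905  0.865] [-130.25, 0.15, -5.9]
jar [([267.0, 174.0, 16.0, 34.0], 0.96), ([328.0, 180.0, 14.0, 32.0], 0.61), ([301.0, 176.0, 10.0, 33.0], 0.61)]
shaker [([310.0, 236.0, 36.0, 74.0], 0.77)]
lever_knob []
mill [([305.0, 168.0, 9.0, 8.0], 0.68)]
tin [([302.0, 208.0, 22.0, 27.0], 0.59)]
lemon [([322.0, 368.0, 23.0, 27.0], 0.92)]
```

```bash
python3 - <<'E'
import re
t=open('h.py').read().replace("np.array(s['rotation'])","(lambda r: r if r.size==9 else R.from_euler('xyz',r,degrees=True).as_matrix())(np.array(s['rotation']))")
open('h.py','w').write(t)
import cv2
a=cv2.imread('pics/scene1.png');b=cv2.imread('pics/side1.png')
cv2.imwrite('pics/a.png',cv2.resize(a[150:350,180:480],(800,533),interpolation=3))
cv2.imwrite('pics/b.png',cv2.resize(b[150:400,220:420],(480,600),interpolation=3))
E
```

```text
(no output)
```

View pics/a.png

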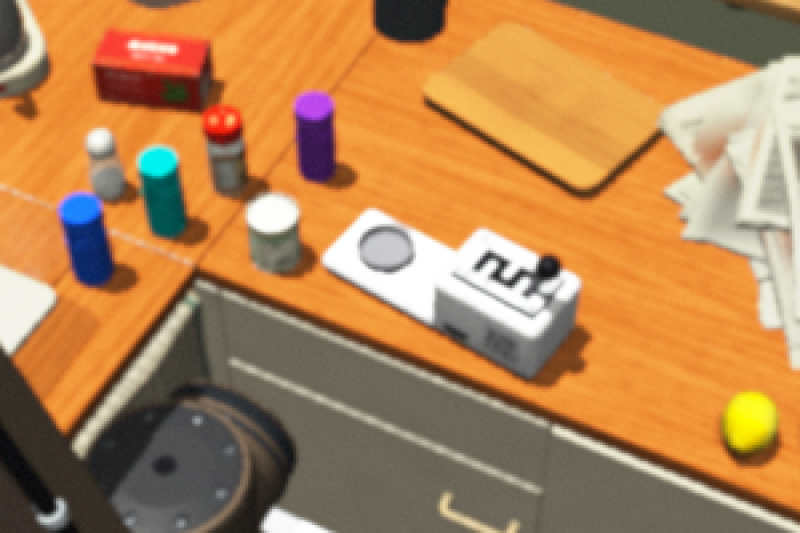

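View pics/b.png

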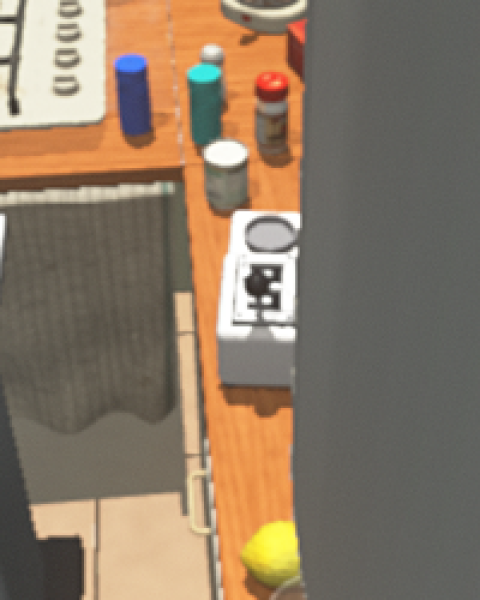

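Scene crop: four jar-like things. Blue (full px 211,240), turquoise (241,222), purple (298,200) and the red-capped clear jar (264,206). Only the last has a red cap on a clear body, so it is the one meant. The mill is at (220,210), the tin at (283,238), the shaker's cup at (325,242), the knob at (385,250) and the lemon at (462,309).

```bash
python3 - <<'E'
from h import *
S=ctrl.snapshot('scene');D=ctrl.snapshot('side');o=ctrl.get_obs();W=ctrl.snapshot('wrist');save(W,'w1.png')
def tri(a,pa,b,pb):
    A=[];y=[]
    for c,p in((a,pa),(b,pb)):
        d=c[2]@np.linalg.solve(c[0],[*p,1]);d/=np.linalg.norm(d);P=np.eye(3)-np.outer(d,d);A.append(P);y.append(P@c[1])
    return np.linalg.lstsq(np.vstack(A),np.hstack(y),rcond=None)[0]
def red(s,x,y,w,h):
    i=s['color'][y:y+h,x:x+w].astype(int);m=(i[...,0]>150)&(i[...,1]<70)&(i[...,2]<70)
    v,u=np.nonzero(m);return [x+(u.min()+u.max())/2,y+(v.min()+v.max())/2,len(u)]
cs,cd,cw=cam(S),cam(D),cam(W,o)
a=red(S,250,180,30,30);b=red(D,325,172,20,20);print(a,b,'cap',tri(cs,a[:2],cd,b[:2]).round(3))
print('cap@.096',atz(cs,*a[:2],.096).round(3),atz(cd,*b[:2],.096).round(3))
print('cup',atz(cs,180+386/2.667,150+247/2.667,.034),'knob',atz(cs,180+547/2.667,150+267/2.667,.145))
print('wrist',cw[1].round(3),cw[2].round(2).tolist())
for t in ['jar','shaker','lever_knob','mill','tin','lemon']:
  for n,s,c,ob in(('S',S,cs,o),('W',W,cw,o)):
    for d in ctrl.find_in(s,t)[:5]:
        x,y,w,h=d['bbox']; print(n,t,np.round(d['bbox']),round(d['conf'],2),'mid@z.05',atz(c,x+w/2,y+h/2,.05).round(3))
E
```

```text
[np.float64(262.5), np.float64(194.5), 82] [np.float64(333.0), np.float64(184.0), 27] cap [0.503 0.27  0.101]
cap@.096 [0.508 0.273 0.096] [0.503 0.277 0.096]
cup [0.47080936 0.04609235 0.034     ] knob [ 0.4331922  -0.15121095  0.145     ]
wrist [0.251 0.631 0.385] [[-0.26, -0.92, -0.28], [-0.97, 0.25, 0.08], [-0.0, 0.29, -0.96]]
S jar [254. 188.  20.  38.] 0.87 mid@z.05 [0.501 0.267 0.05 ]
S jar [230. 201.  24.  41.] 0.87 mid@z.05 [0.42  0.295 0.05 ]
S jar [203. 225.  17.  32.] 0.74 mid@z.05 [0.316 0.332 0.05 ]
S jar [290. 185.  16.  35.] 0.72 mid@z.05 [0.566 0.188 0.05 ]
S shaker [302. 228.  96.  65.] 0.78 mid@z.05 [ 0.43  -0.055  0.05 ]
S lever_knob [380. 244.  11.  18.] 0.69 mid@z.05 [ 0.503 -0.132  0.05 ]
S lever_knob [302. 230.  98.  66.] 0.48 mid@z.05 [ 0.424 -0.061  0.05 ]
S mill [213. 196.  14.  30.] 0.64 mid@z.05 [0.426 0.377 0.05 ]
S mill [301. 232.  96.  63.] 0.33 mid@z.05 [ 0.423 -0.057  0.05 ]
S tin [271. 224.  23.  32.] 0.6 mid@z.05 [0.413 0.152 0.05 ]
S lemon [452. 298.  19.  23.] 0.9 mid@z.05 [ 0.415 -0.385  0.05 ]
```

View pics/w1.png

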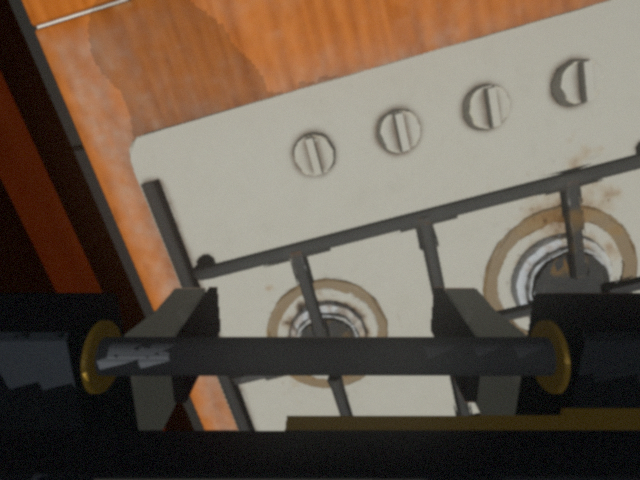

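Wrist picture: only the hob, with knobs at about row 130, and the finger tips at row 340. The jar is out of view. I'll move to where the jar and the shaker can both be seen.

Request:
{"api": "play_rows", "payload": {
  "commands": [
    [[0,0,0.1,17,18,-5,8.5],[0,0,0.2,17,18,-5,8.5],[0,0,0.26,17,18,-5,8.5],[0,0,0.26,17,18,-5,8.5],[0,0,0.26,17,18,-5,8.5],[0,0,0.26,17,18,-5,8.5],[0,0,0.26,17,18,-5,8.5],[0,0,0.26,17,18,-5,8.5]]
  ]
}}

```text
clock: 2.12
tool_pos: [0.2943, 0.4321, 0.2781]
orientation: [-179.8, 0.0, -30.2]
force: [0.3, -0.5, -0.5]
opening: 0.085
gripper_force: 0.0
```

Request:
{"api": "play_rows", "payload": {
  "commands": [
    [[0,0,0,22.5,13.5,-5,8.5],[0,0,0,22.5,13.5,-5,8.5],[0,0,0,22.5,13.5,-5,8.5],[0,0,0,22.5,13.5,-5,8.5],[0,0,0,22.5,13.5,-5,8.5],[0,0,0,22.5,13.5,-5,8.5],[0,0,0,22.5,13.5,-5,8.5],[0,0,0,22.5,13.5,-5,8.5]]
  ]
}}

```text
clock: 2.78
tool_pos: [0.422, 0.2025, 0.3273]
orientation: [-180.0, -0.0, -30.2]
force: [-1.5, 0.6, -0.2]
opening: 0.0851
gripper_force: 0.0
```

```bash
python3 - <<'E'
from h import *
o=ctrl.get_obs();W=ctrl.snapshot('wrist');save(W,'w2.png');c=cam(W,o)
print(o['tool_pos'],o['orientation'],c[0].round(1).tolist(),c[1])
import pickle;pickle.dump(c,open('c2.pkl','wb'))
for t in ['jar','shaker','lever_knob','tin']:
    for d in ctrl.find_in(W,t)[:4]:
        x,y,w,h=d['bbox']; print(t,np.round(d['bbox']),round(d['conf'],2),atz(c,x+w/2,y+h/2,.106).round(3))
E
```

```text
[0.42202605 0.20254326 0.32731219] [-1.79950595e+02 -4.20094843e-02 -3.01579685e+01] [[420.4, 0.0, 325.1], [0.0, 420.4, 238.2], [0.0, 0.0, 1.0]] [0.48864036 0.16310918 0.48533974]
jar [230.  12.  59.  71.] 0.95 [0.562 0.184 0.106]
jar [254. 287.  47.  49.] 0.94 [0.349 0.3   0.106]
jar [221. 210.  57.  64.] 0.89 [0.423 0.284 0.106]
jar [195. 130.  67.  55.] 0.78 [0.499 0.257 0.106]
shaker [364.   0. 276. 131.] 0.89 [0.447 0.016 0.106]
tin [327. 133.  56.  62.] 0.85 [0.438 0.163 0.106]
```

View pics/w2.png

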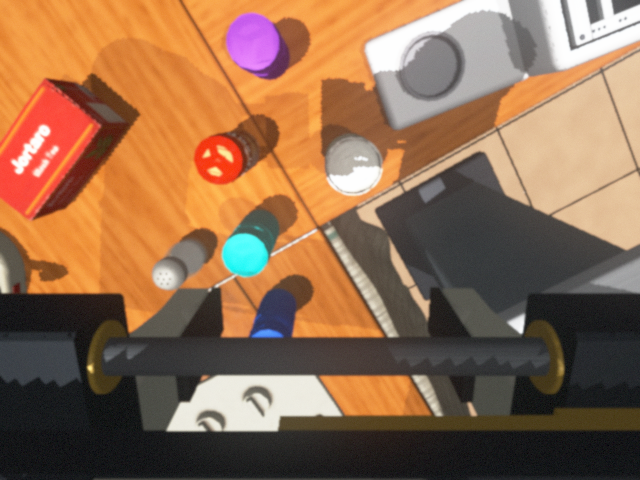

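Wrist picture: red-capped clear jar at (220,158), with purple (255,42), turquoise (248,248) and blue (272,315) look-alikes round it. The mill is at (180,262), the tin at (353,165), and the cup rim is centred at about (431,65). I'll measure them and make the confirming crop.

```bash
python3 - <<'E'
from h import *
import pickle;c=pickle.load(open('c2.pkl','rb'));im=cv2.imread('pics/w2.png')
b=im[120:195,180:270].astype(int);m=((b[...,2]>140)&(b[...,1]<60)&(b[...,0]<70)).astype(np.uint8)
n,l,st,ce=cv2.connectedComponentsWithStats(m);k=1+np.argmax(st[1:,4])
v,u=np.nonzero(l==k);h=cv2.convexHull(np.c_[u,v].astype(np.int32));e=cv2.fitEllipse(h)
p=(e[0][0]+180,e[0][1]+120);print(e,p,'jar z.106',atz(c,*p,.106),'z.10',atz(c,*p,.1))
print('cup rim .036',atz(c,431.5,65,.036),'tin',atz(c,353,163,.072))
for t,(uu,vv) in dict(purple=(254,37),turq=(246,255)).items(): print(t,atz(c,uu,vv,.106))
cv2.imwrite('pics/c.png',np.hstack([cv2.resize(im[110:200,170:270],(400,360),interpolation=2),cv2.resize(im[20:110,370:470],(400,360),interpolation=2)]))
E
```

```text
((39.365966796875, 38.816776275634766), (45.74322509765625, 48.45985412597656), 127.82084655761719) (219.365966796875, 158.81677627563477) jar z.106 [0.50240277 0.26480398 0.106     ] z.10 [0.50262044 0.26641248 0.1       ]
cup rim .036 [0.47510371 0.04941251 0.036     ] tin [0.43478602 0.16367247 0.072     ]
purple [0.57014978 0.18404125 0.106     ]
turq [0.41463036 0.29407616 0.106     ]
```

View pics/c.png

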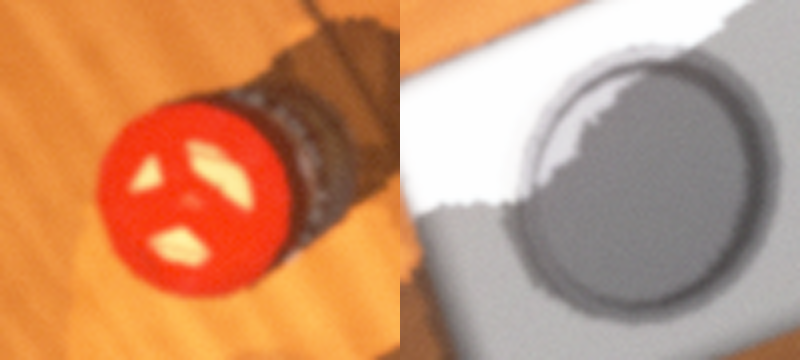

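The crop confirms the red cap on a clear body. The cup rim is clean and empty.

Request:
{"api": "play_rows", "payload": {
  "commands": [
    [[0,0,0,3.8,-9.5,8,8.5],[0,0,0,3.8,-9.5,14,8.5],[0,0,0,3.8,-9.5,16,8.5],[0,0,0,3.8,-9.5,16,8.5],[0,0,0,3.8,-9.5,16,8.5],[0,0,0,3.8,-9.5,16,8.5],[0,0,0,3.8,-9.5,16,8.5],[0,0,0,3.8,-9.5,16,8.5]]
  ]
}}

```text
clock: 3.7
tool_pos: [0.5009, 0.2682, 0.1676]
orientation: [-180.0, -0.0, -29.9]
force: [0.2, -0.4, 0.6]
opening: 0.085
gripper_force: 0.0
```

```bash
python3 - <<'E'
from h import *
o=ctrl.get_obs();W=ctrl.snapshot('wrist');save(W,'w3.png');c=cam(W,o)
t=o['tool_pos'];print(t.round(4))
im=W['color'].astype(int);m=((im[...,0]>140)&(im[...,1]<60)&(im[...,2]<70)).astype(np.uint8)
n,l,st,ce=cv2.connectedComponentsWithStats(m)
for k in range(1,n):
  if st[k,4]>300:
    v,u=np.nonzero(l==k);h=cv2.convexHull(np.c_[u,v].astype(np.int32));e=cv2.fitEllipse(h)
    print(st[k],np.round(e[0],1),np.round(e[1],1),'expect px at grasp axis',proj(c,[t[0],t[1],.106]).round(1),atz(c,*e[0],.106).round(4))
E
```

```text
[0.5009 0.2682 0.1676]
[ 288  218   50   56 1495] [313.8 247.3] [48.3 65.4] expect px at grasp axis [324.6 258.8] [0.5097 0.27   0.106 ]
[323 270  37  20 389] [340.8 276.9] [21.  39.3] expect px at grasp axis [324.6 258.8] [0.4871 0.2657 0.106 ]
```

Alignment is within about 2 mm. Descend and grip.

Request:
{"api": "play_rows", "payload": {
  "commands": [
    [[0,0,0,0,0,4,8.5],[0,0,0,0,0,8,8.5],[0,0,0,0,0,11,8.5],[0,0,0,0,0,11.8,8.5],[0,0,0,0,0,11.8,8.5],[0,0,0,0,0,11.8,3],[0,0,0,0,0,11.8,3],[0,0,0,0,0,11.8,3]]
  ]
}}

```text
clock: 4.42
tool_pos: [0.5022, 0.2686, 0.0511]
orientation: [-179.8, -0.1, -30.0]
force: [-0.2, 0.1, 0.8]
opening: 0.0702
gripper_force: 0.0
```

Request:
{"api": "play_rows", "payload": {
  "commands": [
    [[0,0,0,0,0,0,3],[0,0,0,0,0,0,3],[0,0,0,0,0,0,3],[0,0,0,0,0,0,3],[0,0,0,0,0,0,3],[0,0,0,0,0,0,3]]
  ]
}}

```text
clock: 4.92
tool_pos: [0.5012, 0.2675, 0.0489]
orientation: [-180.0, -0.0, -30.0]
force: [-0.6, 0.1, 4.4]
opening: 0.044
gripper_force: 30.0
```

Request:
{"api": "play_rows", "payload": {
  "commands": [
    [[0,0,0,0,0,-4,3],[0,0,0,0,0,-8,3],[0,0,0,0,0,-12,3],[0,0,0,0.5,3,-14,3],[0,0,0,1,7,-14,3],[0,0,0,1.4,11,-14,3],[0,0,0,1.4,12.7,-14,3],[0,0,0,1.4,12.7,-14,3]]
  ]
}}

```text
clock: 5.58
tool_pos: [0.447, 0.1471, 0.1884]
orientation: [180.0, 0.1, -30.1]
force: [-0.9, 0.9, -2.0]
opening: 0.0436
gripper_force: 30.0
```

```bash
python3 - <<'E'
from h import *
import pickle
o=ctrl.get_obs();W=ctrl.snapshot('wrist');save(W,'w4.png');c=cam(W,o);pickle.dump(c,open('c4.pkl','wb'))
print(o['tool_pos'].round(4),o['opening'],o['gripper_force'],proj(c,[.4745,.049,.036]),proj(c,[.4745,.049,.026]))
E
```

```text
[0.447  0.1471 0.1884] 0.04363454299479342 29.98657516669482 [424.41571713 118.69867977] [421.32538353 118.48965736]
```

View pics/w4.png

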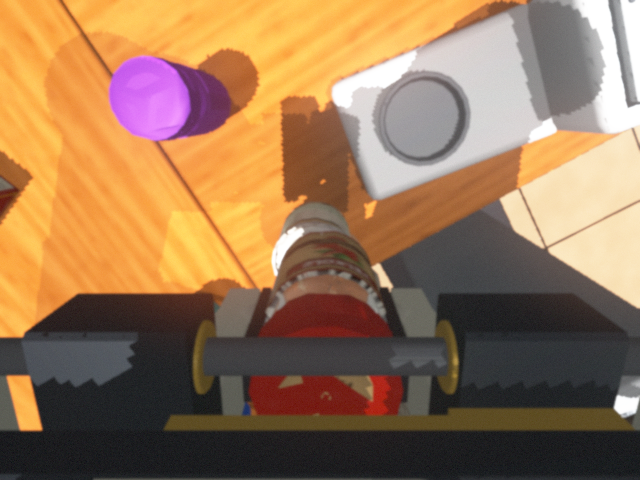

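The cup centre shows at (422,118), within 2 px of the prediction. The jar hangs upright in the fingers. Now place it.

Request:
{"api": "play_rows", "payload": {
  "commands": [
    [[0,0,0,3,3,0,3],[0,0,0,6,6,0,3],[0,0,0,7,7,2,3],[0,0,0,7,7,5,3],[0,0,0,7,7,7.5,3],[0,0,0,7,7,8.5,3],[0,0,0,7,7,8.5,3],[0,0,0,7,7,8.5,3]]
  ]
}}

```text
clock: 6.3
tool_pos: [0.4754, 0.055, 0.103]
orientation: [179.9, 0.0, -30.0]
force: [0.1, 0.4, -1.2]
opening: 0.0441
gripper_force: 30.0
```

```bash
python3 - <<'E'
from h import *
o=ctrl.get_obs();W=ctrl.snapshot('wrist');save(W,'w5.png');S=ctrl.snapshot('scene')
print(o['tool_pos'].round(4),o['force'].round(1))
cv2.imwrite('pics/d.png',np.hstack([cv2.resize(W['color'][100:340,180:480],(400,320)),cv2.resize(S['color'][200:280,290:390],(400,320),interpolation=2)])[...,::-1])
E
```

```text
[0.4754 0.055  0.103 ] [ 0.1  0.4 -1.2]
```

View pics/d.png

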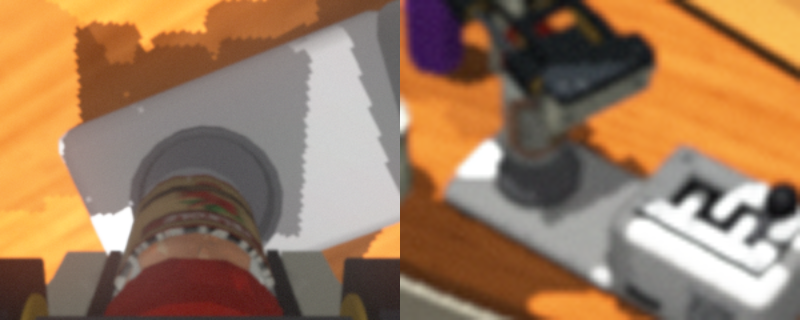

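The jar bottom sits slightly left of the cup centre (crop px 193 against 207, about 5 mm). Correct this and lower.

Request:
{"api": "play_rows", "payload": {
  "commands": [
    [[0,0,0,0,0.55,0,3],[0,0,0,0,0.55,0,3],[0,0,0,0,0.55,1.2,3],[0,0,0,0,0.55,2,3],[0,0,0,0,0.55,2.6,3],[0,0,0,0,0.55,2.6,3],[0,0,0,0,0.55,2.7,3],[0,0,0,0,0.55,2.7,3]]
  ]
}}

```text
clock: 7.07
tool_pos: [0.4726, 0.05, 0.0767]
orientation: [-180.0, -0.0, -30.0]
force: [0.0, 0.0, -1.2]
opening: 0.0441
gripper_force: 30.0
```

No contact yet. Lower 1.5 mm more, then open.

Request:
{"api": "play_rows", "payload": {
  "commands": [
    [[0,0,0,0,0,0.15,3],[0,0,0,0,0,0.15,3],[0,0,0,0,0,0.15,6.5],[0,0,0,0,0,0.15,6.5],[0,0,0,0,0,0.15,7.5],[0,0,0,0,0,0.15,7.5],[0,0,0,0,0,0.15,7.5],[0,0,0,0,0,0.15,7.5]]
  ]
}}

```text
clock: 7.73
tool_pos: [0.4724, 0.05, 0.0751]
orientation: [-180.0, -0.0, -30.0]
force: [-0.1, 0.4, 0.1]
opening: 0.0738
gripper_force: 0.0
```

Request:
{"api": "play_rows", "payload": {
  "commands": [
    [[0,0,0,0,0,-2,7.5],[0,0,0,0,0,-5,7.5],[0,0,0,0,0,-9,7.5],[0,0,0,0,0,-13,7.5],[0,0,0,0,0,-16,7.5],[0,0,0,0,0,-18,7.5],[0,0,0,0,0,-18,7.5],[0,0,0,0,0,-18,7.5]]
  ]
}}

```text
clock: 8.4
tool_pos: [0.4728, 0.0503, 0.2562]
orientation: [-179.9, -0.1, -30.0]
force: [-0.0, -1.2, -1.3]
opening: 0.075
gripper_force: 0.0
```

```bash
python3 - <<'E'
from h import *
import pickle
o=ctrl.get_obs();W=ctrl.snapshot('wrist');save(W,'w6.png');c=cam(W,o);pickle.dump(c,open('c6.pkl','wb'))
print(o['tool_pos'].round(4),o['force'].round(1),'cap exp',proj(c,[.4745,.05,.132]))
for t in ['jar','lever_knob','shaker']:
    for d in ctrl.find_in(W,t)[:3]: print(t,np.round(d['bbox']),d['conf'])
E
```

```text
[0.4728 0.0503 0.2562] [-0.  -1.2 -1.3] cap exp [324.26672145 226.78329456]
jar [296. 176.  58.  79.] 0.75
jar [ 77. 160. 104.  72.] 0.56
lever_knob [554. 104.  86.  45.] 0.83
shaker [257.  47. 383. 212.] 0.66
```

View pics/w6.png

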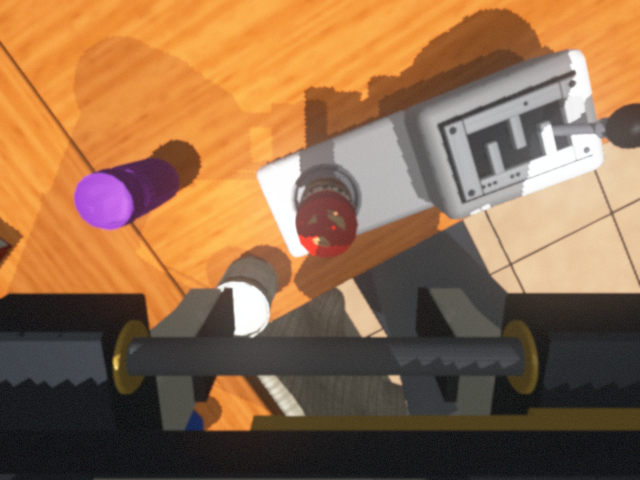

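The jar stands upright in the cup, released, with the cap at (326,224) against an expected (324,227). The gate plate is at (465-600, 75-205) and the knob at the right edge (628,127), in the off slot. The three dots near (489,183) mark the last slot. The shaker is turned by about -9°. I'll turn the tool so that the fingers close along shaker x, then look at the gate.

Request:
{"api": "play_rows", "payload": {
  "commands": [
    [[0,0,0.12,1,3.5,0,7.5],[0,0,0.24,2,7,0,7.5],[0,0,0.36,3,11,0,7.5],[0,0,0.48,4.2,13.8,0,7.5],[0,0,0.6,4.2,13.8,0,7.5],[0,0,0.72,4.2,13.8,0,7.5],[0,0,0.84,4.2,13.8,0,7.5],[0,0,0.96,4.2,13.8,0,7.5]]
  ]
}}

```text
clock: 9.27
tool_pos: [0.4392, -0.091, 0.254]
orientation: [179.9, -0.0, -85.4]
force: [0.1, 0.3, -0.1]
opening: 0.0749
gripper_force: 0.0
```

Request:
{"api": "play_rows", "payload": {
  "commands": [
    [[0,0,0.12,0,0,0,7.5],[0,0,0.24,0,0,0,7.5],[0,0,0.24,0,0,0,7.5],[0,0,0.24,0,0,0,7.5]]
  ]
}}

```text
clock: 9.6
tool_pos: [0.4395, -0.0906, 0.2543]
orientation: [179.9, -0.0, -98.6]
force: [-0.3, -0.6, -0.1]
opening: 0.0754
gripper_force: 0.0
```

```bash
python3 - <<'E'
from h import *
import pickle
o=ctrl.get_obs();W=ctrl.snapshot('wrist');save(W,'w7.png');c=cam(W,o);pickle.dump(c,open('c7.pkl','wb'))
print(o['tool_pos'].round(4),o['orientation'].round(2))
for d in ctrl.find_in(W,'lever_knob')[:3]: print(np.round(d['bbox']),d['conf'])
g=np.array([.4494,-.1035]);im=W['color'][...,::-1].copy()
a=np.radians(-9.3)
for x,y in [(-12,-30),(12,-30),(12,-10),(-12,-10),(-12,10),(12,10),(12,30),(-12,30)]:
    p=[g[0]+(x*np.cos(a)-y*np.sin(a))/1e3,g[1]+(x*np.sin(a)+y*np.cos(a))/1e3,.094];u=proj(c,p);print((x,y),u.round(1))
    cv2.circle(im,tuple(int(round(v)) for v in u),2,(0,0,255),-1)
cv2.imwrite('pics/e.png',im)
E
```

```text
[ 0.4395 -0.0906  0.2543] [ 1.7992e+02 -3.0000e-02 -9.8550e+01]
[297. 121.  38.  49.] 0.73
(-12, -30) [325.5 163.7]
(12, -30) [293.5 163.3]
(12, -10) [293.7 189.8]
(-12, -10) [325.2 190.1]
(-12, 10) [324.8 215.6]
(12, 10) [294.  215.3]
(12, 30) [294.2 239.9]
(-12, 30) [324.5 240.2]
```

View pics/e.png

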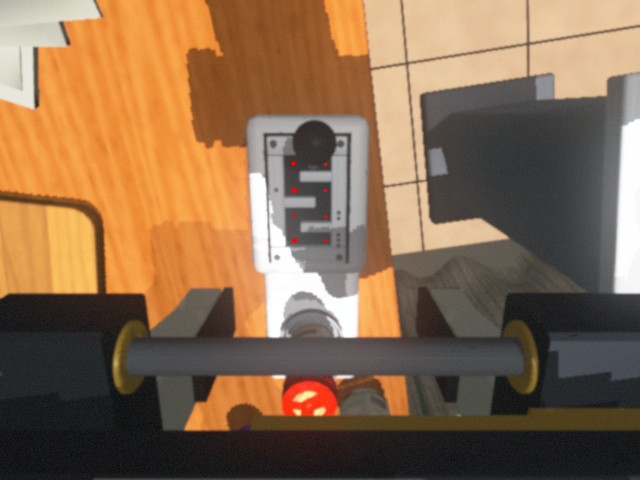

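Overlay: the modelled slot corners (red, at u 294 to 325, v 164 to 240) lie on the gate. The knob is at (314,141) and the jar's cap at (310,397). Now I'll work out the knob and its waypoints in tool axes.

```bash
cat > wp.py <<'E'
from h import *
g=np.array([.4494,-.1035]);a=np.radians(-9.3);Rs=np.array([[np.cos(a),-np.sin(a)],[np.sin(a),np.cos(a)]])
def knob(x,y):
    L=np.array([x,y,82.]);L*=.142/np.linalg.norm(L);return np.r_[g+Rs@L[:2],.008+L[2]]
def rel(p,o):  # shift in tool axes, cm, bringing the grasp point to p
    Rt=R.from_euler('xyz',o['orientation'],degrees=True).as_matrix()
    return 100*Rt.T@(p+[0,0,-.019]-o['tool_pos'])
E
python3 - <<'E'
from wp import *
import pickle;c=pickle.load(open('c7.pkl','rb'));o=ctrl.get_obs()
p=atz(c,314.5,141,.1405);print('knob',p,'shaker mm',1e3*Rs.T@(p[:2]-g),'rel',rel(p,o).round(2))
for q in [(-12,-30),(-6,-30),(0,-30),(12,-30),(12,-20),(12,-10),(0,-10),(-12,-10),(-12,0),(-12,10),(0,10),(12,10),(12,20),(12,30),(0,30),(-12,30)]:
    print(q,knob(*q).round(4),rel(knob(*q),o).round(2), proj(c,knob(*q)).round(0))
E
```

```text
knob [ 0.43672817 -0.15159418  0.1405    ] shaker mm [ -4.73306174 -49.50983025] rel [ 6.08 -0.64 13.31]
(-12, -30) [ 0.4225 -0.1481  0.1401] [ 5.94  0.82 13.35] [338. 143.]
(-6, -30) [ 0.4319 -0.15    0.141 ] [ 5.99 -0.14 13.26] [322. 143.]
(0, -30) [ 0.4415 -0.1516  0.1414] [ 6.01 -1.11 13.23] [307. 142.]
(12, -30) [ 0.4607 -0.1543  0.1401] [ 5.99 -3.05 13.35] [276. 142.]
(12, -20) [ 0.4637 -0.1396  0.1446] [ 4.49 -3.13 12.9 ] [275. 167.]
(12, -10) [ 0.4668 -0.1236  0.1475] [ 2.86 -3.2  12.61] [275. 193.]
(0, -10) [ 0.4466 -0.1205  0.149 ] [ 2.85 -1.15 12.46] [306. 194.]
(-12, -10) [ 0.4265 -0.117   0.1475] [ 2.81  0.89 12.61] [339. 194.]
(-12, 0) [ 0.4291 -0.1002  0.1485] [ 1.1   0.88 12.51] [338. 220.]
(-12, 10) [ 0.432  -0.0834  0.1475] [-0.6   0.84 12.61] [338. 245.]
(0, 10) [ 0.4522 -0.0865  0.149 ] [-0.59 -1.2  12.46] [307. 246.]
(12, 10) [ 0.4723 -0.09    0.1475] [-0.54 -3.24 12.61] [276. 244.]
(12, 20) [ 0.4745 -0.0739  0.1446] [-2.17 -3.22 12.9 ] [277. 266.]
(12, 30) [ 0.4763 -0.0589  0.1401] [-3.68 -3.17 13.34] [279. 284.]
(0, 30) [ 0.4573 -0.0554  0.1414] [-3.75 -1.24 13.22] [307. 286.]
(-12, 30) [ 0.4381 -0.0527  0.1401] [-3.73  0.69 13.35] [335. 285.]
```

The knob sits at x ≈ -5 mm in leg 1, the near half. Straddle it and grip.

Request:
{"api": "play_rows", "payload": {
  "commands": [
    [[0,0,0,3,-0.3,0,7.5],[0,0,0,6,-0.6,0,7.5],[0,0,0,6,-0.6,3,7.5],[0,0,0,6,-0.6,7,7.5],[0,0,0,6,-0.6,10.5,7.5],[0,0,0,6,-0.6,13,7.5],[0,0,0,6,-0.6,13.2,7.5],[0,0,0,6,-0.6,13.2,7.5]]
  ]
}}

```text
clock: 10.37
tool_pos: [0.4358, -0.1509, 0.1223]
orientation: [179.8, -0.1, -98.7]
force: [-0.1, 0.1, 1.3]
opening: 0.0753
gripper_force: 0.0
```

Request:
{"api": "play_rows", "payload": {
  "commands": [
    [[0,0,0,0,0,0,4],[0,0,0,0,0,0,3.5],[0,0,0,0,0,0,3],[0,0,0,0,0,0,2.5],[0,0,0,0,0,0,2],[0,0,0,0,0,0,2],[0,0,0,0,0,0,2],[0,0,0,0,0,0,2]]
  ]
}}

```text
clock: 11.03
tool_pos: [0.4366, -0.1507, 0.1232]
orientation: [-180.0, 0.0, -98.8]
force: [-0.6, 0.0, 0.2]
opening: 0.0273
gripper_force: 7.5
```

```bash
cat > st.py <<'E'
from wp import *
o=ctrl.get_obs();t=o['tool_pos'];k=t+[0,0,.019]
print('knob in gate mm',(1e3*Rs.T@(k[:2]-g)).round(1),'z',k[2].round(4),'yaw',o['orientation'].round(1),'open',round(o['opening'],4),'F',o['force'].round(1))
for q in [(0,-30),(12,-30),(12,-20),(12,-10),(0,-10),(-12,-10),(-12,0),(-12,10),(0,10),(12,10),(12,20),(12,30),(0,30),(-12,30)]: print(q,rel(knob(*q),o).round(2))
E
python3 st.py
```

```text
knob in gate mm [ -5.  -48.7] z 0.1422 yaw [-180.     0.   -98.8] open 0.0273 F [-0.6  0.   0.2]
(0, -30) [ 0.01 -0.5   0.09]
(12, -30) [-0.01 -2.43  0.21]
(12, -20) [-1.51 -2.51 -0.23]
(12, -10) [-3.14 -2.57 -0.53]
(0, -10) [-3.14 -0.53 -0.67]
(-12, -10) [-3.18  1.51 -0.53]
(-12, 0) [-4.88  1.51 -0.63]
(-12, 10) [-6.58  1.48 -0.53]
(0, 10) [-6.58 -0.56 -0.67]
(12, 10) [-6.55 -2.6  -0.53]
(12, 20) [-8.18 -2.57 -0.23]
(12, 30) [-9.68 -2.52  0.21]
(0, 30) [-9.74 -0.59  0.09]
(-12, 30) [-9.72  1.34  0.21]
```

Gripped (27 mm). Go along leg 1 to the far end, then start the cross slot.

Request:
{"api": "play_rows", "payload": {
  "commands": [
    [[0,0,0,0,-0.6,0.1,2],[0,0,0,0,-1.2,0.1,2],[0,0,0,0,-1.8,0.1,2],[0,0,0,0,-2.4,0.2,2],[0,0,0,0,-2.5,0.2,2],[0,0,0,-0.7,-2.5,0,2],[0,0,0,-1.5,-2.5,-0.2,2],[0,0,0,-1.5,-2.5,-0.2,2]]
  ]
}}

```text
clock: 11.7
tool_pos: [0.4636, -0.1394, 0.1253]
orientation: [180.0, -0.0, -98.7]
force: [-2.1, -1.8, 3.2]
opening: 0.026
gripper_force: 30.0
```

```bash
python3 st.py
```

```text
knob in gate mm [ 19.8 -33.1] z 0.1443 yaw [180.   -0.  -98.7] open 0.026 F [-2.1 -1.8  3.2]
(0, -30) [1.55 2.   0.3 ]
(12, -30) [1.52 0.06 0.42]
(12, -20) [ 0.02 -0.02 -0.03]
(12, -10) [-1.61 -0.08 -0.32]
(0, -10) [-1.61  1.97 -0.47]
(-12, -10) [-1.65  4.01 -0.32]
(-12, 0) [-3.35  4.01 -0.42]
(-12, 10) [-5.05  3.97 -0.32]
(0, 10) [-5.05  1.93 -0.47]
(12, 10) [-5.01 -0.11 -0.32]
(12, 20) [-6.64 -0.08 -0.03]
(12, 30) [-8.15 -0.03  0.42]
(0, 30) [-8.21  1.9   0.29]
(-12, 30) [-8.19  3.84  0.42]
```

Forces are low. Go round the bend into leg 2 and come near.

Request:
{"api": "play_rows", "payload": {
  "commands": [
    [[0,0,0,-0.8,0,-0.2,2],[0,0,0,-1.6,0,-0.3,2],[0,0,0,-1.6,0,-0.3,2],[0,0,0,-1.6,1,-0.4,2],[0,0,0,-1.6,2,-0.5,2],[0,0,0,-1.6,3,-0.4,2],[0,0,0,-1.6,4,-0.3,2],[0,0,0,-1.6,4.1,-0.3,2]]
  ]
}}

```text
clock: 12.37
tool_pos: [0.4252, -0.1173, 0.1287]
orientation: [-179.8, 0.1, -98.7]
force: [6.8, -1.0, -2.1]
opening: 0.026
gripper_force: 30.0
```

```bash
python3 st.py
```

```text
knob in gate mm [-21.6 -17.5] z 0.1477 yaw [-1.798e+02  1.000e-01 -9.870e+01] open 0.026 F [ 6.8 -1.  -2.1]
(0, -30) [ 3.15 -2.13  0.64]
(12, -30) [ 3.12 -4.06  0.77]
(12, -20) [ 1.62 -4.15  0.32]
(12, -10) [-0.01 -4.21  0.04]
(0, -10) [-0.01 -2.16 -0.12]
(-12, -10) [-0.05 -0.12  0.02]
(-12, 0) [-1.75 -0.12 -0.08]
(-12, 10) [-3.45 -0.16  0.03]
(0, 10) [-3.45 -2.2  -0.11]
(12, 10) [-3.41 -4.24  0.04]
(12, 20) [-5.04 -4.21  0.33]
(12, 30) [-6.55 -4.16  0.78]
(0, 30) [-6.61 -2.23  0.65]
(-12, 30) [-6.58 -0.29  0.77]
```

Near bend reached, with the knob at x -21 mm. Cross to leg 3, then go far.

Request:
{"api": "play_rows", "payload": {
  "commands": [
    [[0,0,0,-0.8,-0.1,-0.1,2],[0,0,0,-1.7,-0.1,-0.1,2],[0,0,0,-2.6,-0.1,0,2],[0,0,0,-3.4,-0.1,0,2],[0,0,0,-3.4,-0.2,0,2],[0,0,0,-3.4,-1.2,-0.1,2],[0,0,0,-3.4,-2.2,-0.1,2],[0,0,0,-3.4,-2.2,-0.1,2]]
  ]
}}

```text
clock: 13.03
tool_pos: [0.4516, -0.0875, 0.1287]
orientation: [179.8, -0.1, -98.8]
force: [-1.9, 0.9, 9.7]
opening: 0.0261
gripper_force: 30.0
```

```bash
python3 st.py
```

```text
knob in gate mm [-0.4 16.2] z 0.1477 yaw [ 1.798e+02 -1.000e-01 -9.880e+01] open 0.0261 F [-1.9  0.9  9.7]
(0, -30) [6.49 0.01 0.64]
(12, -30) [ 6.47 -1.92  0.76]
(12, -20) [ 4.97 -2.    0.31]
(12, -10) [ 3.34 -2.05  0.02]
(0, -10) [ 3.34 -0.01 -0.12]
(-12, -10) [3.3  2.03 0.03]
(-12, 0) [ 1.6   2.03 -0.07]
(-12, 10) [-0.1   2.    0.03]
(0, 10) [-0.1  -0.05 -0.12]
(12, 10) [-0.06 -2.09  0.02]
(12, 20) [-1.7  -2.06  0.3 ]
(12, 30) [-3.2  -2.01  0.75]
(0, 30) [-3.26 -0.08  0.63]
(-12, 30) [-3.24  1.85  0.76]
```

Request:
{"api": "play_rows", "payload": {
  "commands": [
    [[0,0,0,-0.1,-1,-0.1,2],[0,0,0,-0.1,-2,0,2],[0,0,0,-0.1,-2.1,0,2],[0,0,0,-0.9,-2.1,0.1,2],[0,0,0,-1.7,-2.1,0.3,2],[0,0,0,-2.5,-2,0.5,2],[0,0,0,-3.3,-2,0.75,2],[0,0,0,-3.3,-2,0.75,2]]
  ]
}}

```text
clock: 13.7
tool_pos: [0.4763, -0.0566, 0.1206]
orientation: [179.9, -0.0, -98.7]
force: [-1.6, -1.9, -6.6]
opening: 0.0264
gripper_force: 30.0
```

```bash
python3 st.py | sed -n '1p;12,$p'
```

```text
knob in gate mm [19.  50.6] z 0.1396 yaw [179.9  -0.  -98.7] open 0.0264 F [-1.6 -1.9 -6.6]
(12, 20) [ 1.73 -0.08 -0.5 ]
(12, 30) [ 0.23 -0.03 -0.06]
(0, 30) [ 0.16  1.9  -0.18]
(-12, 30) [ 0.19  3.84 -0.05]
```

In leg 4. Bring the lever home, towards the robot.

Request:
{"api": "play_rows", "payload": {
  "commands": [
    [[0,0,0,0.15,0.8,-0.15,2],[0,0,0,0.2,1.9,-0.2,2],[0,0,0,0.2,3,-0.1,2],[0,0,0,0.2,3.8,-0.05,2],[0,0,0,0.2,4,0,2],[0,0,0,0.2,4,0,2],[0,0,0,0.2,4,0,2]]
  ]
}}

```text
clock: 14.28
tool_pos: [0.4392, -0.0527, 0.1232]
orientation: [-179.8, 0.1, -98.7]
force: [0.4, 6.7, 8.1]
opening: 0.026
gripper_force: 30.0
```

```bash
python3 st.py | sed -n '1p;15p'
```

```text
knob in gate mm [-18.2  48.5] z 0.1422 yaw [-1.798e+02  1.000e-01 -9.870e+01] open 0.026 F [0.4 6.7 8.1]
(-12, 30) [0.02 0.11 0.21]
```

Push 3 mm more against the end, then ease off, open evenly and rise.

Request:
{"api": "play_rows", "payload": {
  "commands": [
    [[0,0,0,0,0.3,0.1,2],[0,0,0,0,0.3,0.1,2],[0,0,0,0,0.2,0.1,2],[0,0,0,0,0.2,0.1,5],[0,0,0,0,0.2,0.1,7],[0,0,0,0,0.2,0.1,7],[0,0,0,0,0.2,0.1,7],[0,0,0,0,0.2,0.1,7]]
  ]
}}

```text
clock: 14.95
tool_pos: [0.4348, -0.0537, 0.1202]
orientation: [179.9, -0.0, -98.8]
force: [-0.5, 0.3, 0.2]
opening: 0.0541
gripper_force: 0.0
```

Request:
{"api": "play_rows", "payload": {
  "commands": [
    [[0,0,0,0,0,-2,7],[0,0,0,0,0,-5,7],[0,0,0,0,0,-9,7],[0,0,0,2,0,-13,7],[0,0,0,2,0,-13,7],[0,0,0,2,0,-13,7],[0,0,0,2,0,-13,7]]
  ]
}}

```text
clock: 15.53
tool_pos: [0.4318, -0.0733, 0.2503]
orientation: [180.0, 0.0, -98.8]
force: [-0.1, -0.2, -0.9]
opening: 0.0698
gripper_force: 0.0
```

```bash
python3 - <<'E'
from wp import *
o=ctrl.get_obs();W=ctrl.snapshot('wrist');c=cam(W,o);S=ctrl.snapshot('scene');print(o['tool_pos'],o['force'].round(1))
k=[(np.round(d['bbox']).tolist(),round(d['conf'],2)) for d in ctrl.find_in(W,'lever_knob')[:2]];print(k)
for b,_ in k:
    p=atz(c,b[0]+b[2]/2,b[1]+b[3]/2,.14);print(1e3*Rs.T@(p[:2]-g))
print('home knob px',proj(c,knob(-12,30)).round(0))
im=np.hstack([cv2.resize(W['color'],(400,300)),cv2.resize(S['color'][180:285,280:420],(400,300),interpolation=2)])
cv2.imwrite('pics/f.png',im[...,::-1])
E
```

```text
[ 0.4318446  -0.07329804  0.25025659] [-0.1 -0.2 -0.9]
[([307.0, 215.0, 34.0, 69.0], 0.71)]
[-21.6487806   37.24763768]
home knob px [320. 265.]
```

View pics/f.png

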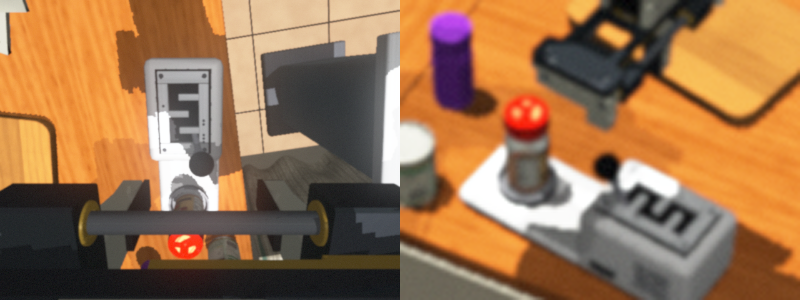

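The knob is at (322,262), against a predicted home of (320,265), so the lever is in the last slot, fully near. The jar is upright in the cup and the gripper is clear.

```bash
python3 -c "
from plant import ctrl
print(ctrl.close_job())"
```

```text
the job is handed in; nothing more can be done
None
```

I handed the job in at about 15.6 s, but the hand-in returned no verdict. The last pictures show the red-capped jar upright and released in the cup, and the lever home in the last slot. I kept clear of the mill, the tin and the lemon but didn't re-check their positions.

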